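Snap the foot onto a chair runner in the bench press

ROBOT

A 6-joint arm with a two-finger parallel gripper is mounted at the origin on a cart in front of the work surface, level with it; the furniture and walls round the work are solid. World frame = base frame: x ahead of the robot, y to its left, z up, the work surface at z = 0. Lengths are in m, angles in rad, forces in N, time in s.
With the tool pointing down it reaches from about 0.325 to 0.9 m from the base axis. Payload 3.5 kg.
Tool frame: the origin (TCP) lies on the centre line of the jaws, within the pads' length; the fingertips stand 25 mm ahead of it and the grasp point (between the pads) lies 6 mm ahead of it; z points along the fingers, y is the line along which they close (so a half turn about z gives the same grasp; the last joint's range is limited). The gripper opens to 85 mm and grips with 20 to 120 N. Pads are 22 mm wide; open, the fingers measure 114 mm over their backs; the gripper's body (76 mm by 85 mm) begins 54 mm behind the grasp point. The pads swing forward as they close: fully open they stand 13 mm farther back than shut.
Start: joints at [-1.237, 0.276, -0.026, 1.268, 0, 1.467], TCP at [0.264, -0.566, 0.256] pointing down, gripper open.
Joint ranges: [-3.12, 3.12], [-0.85, 1.88], [-1.08, 1.24], [-1.95, 2.15], [-1.57, 1.53], [-3.14, 3.14]. Speed limits (rad/s): [2.57, 2.57, 3.14, 3.14, 3.14, 3.14].

INTERFACE

Orientations are given as a 3x3 rotation matrix whose columns are the frame's x, y, z axes.
In Python, from cell import r, optics, job, finder gives the robot as it stands.
- The arm moves only by the shell command python3 -m pendant 'ROWS'. ROWS is JSON, a list that holds one entry, the list of rows, each a list of 7 numbers: the shift along the tool's x, y, z in mm, then the turn, a rotation vector about the tool's x, y, z in degrees, then the opening, from 0 (shut) to 1 (fully open). A call has 1 to 20 rows; each row is the pose to reach, as a shift and turn from the pose commanded when the call began, along the tool's axes at that moment; what a row does not reach only later rows make up. A row lasts 1/12 s, in which the tool goes at most 41.7 mm and 7.16 degrees, less where a joint would pass 70% of its speed; a pose out of reach is approached as far as the arm can. A call with a gripper value outside its range is refused whole. The fingers move at their own pace and stop on an object; the grip force is fixed at half the most. Time passes only in rows, so rows that repeat a pose let the fingers close. It gives the time, the measured TCP pose, the force, the opening and the grip force at its end, in the units of the state.
- r.observe(): the state, without advancing time (a new reading comes with each control period).
- optics.grab_frame(name): name is "side" or "top"; returns the picture (480x640x3 uint8, blue, green, red); there is no depth.
- optics.get_calibration(name): a dict with "fx", "fy", "cx", "cy" (pixels), "cam_to_world" (4x4, takes a point from camera to world coordinates). Camera axes: x right, y up, looking along -z (the intrinsics and any distortion apply to the point x, -y, -z); pixel columns grow to the right and rows downward; lengths in m; the calibration is good to about 2 mm. A picture is of the moment at which its call begins. get_calibration takes no time and is no camera call.
- job.hand_in(): hands the job in; it is judged then, once.
Trained networks look in the newest picture that a camera, given by its name, has taken for a name from the list of things; names that differ only in an ending like _2 or _b are one class to them, and where a whole thing is asked for, a point or a joint stands for the part that bears it (a point fixed in the world has none). Each returns a list of dicts, best first, with "score" (0 to 1); they miss things now and then, are a little off and sometimes report something else, mostly with a low value. They report only what shows in the picture. A call takes as long as a camera call.
- finder.recognise(camera, label): "centre" ([column, row] in pixels, amid what is visible of it).
- finder.outline_of(camera, label): "mask" (480x640 bool, what is visible of it) and "centre" ([column, row] in pixels, amid what is visible of it).
- finder.place_of(camera, label): "centre" ([column, row] in pixels: a listed point, or the origin of a listed thing).
The state is a dict: "clock": time; "joints": joint angles; "joint_velocities": joint speeds; "effort": joint torques, N m; "eef_pos": TCP position; "tcp_rot": TCP orientation; "contact_force": force on the tool from outside, world axes, zero at the start; "ft_torque": the same for the moment, N m; "opening": finger opening in m; "grip_force": force on a finger pad.
Only numpy, scipy, OpenCV 4.12 (cv2) and the standard library are available. Lean on these libraries where they do the work, as an engineer would, in place of code of your own. Each camera call takes 0.05 s, during which the arm holds its last target. There are 200 camera calls.

TASK

Lift the bench press's upper handle well up, slide the wooden chair runner along the press's table until its end is fully against the end stop, then press the upper handle down, through the point where the resistance peaks and gives way, until the foot snaps fully home on the runner. Use the press and not the gripper on the foot, let go once the foot is home so that it is not crushed (never push the handle with more than about 25 N), and leave the tools lying about where they are.

Things in the scene. Friction and masses are not known exactly. Their poses are not given: they have to be found in the camera images.
- press: Grey steel bench press, fixed. Origin on the bench top under the place where the foot is pressed; its -x points along the handles (roughly to the robot), +y along the infeed table, z up. Table 8 mm thick, x -50..50, y -50..305 mm; the runner lies on it and slides to -y. Hinge bracket at x 46..78 mm, 86 mm high. Fixed lower handle at y 0, x -45..-150 mm, top 24 mm above the bench
- end_stop (a point): Middle of the face of the end stop, on the table top, at x 0, y -35, z 8 mm of the press; the stop is 20 mm high and faces +y. From it two fences, 14 mm high above the table and 52 mm apart inside, run along +y to y 75 mm of the press, then flare to about 92 mm apart at y 116 mm. They guide the runner
- handle_hinge (a point): Centre of the hinge pin of the upper handle, 70 mm above the bench, at x 60 mm, y 0 of the press; the pin runs along the press's y
- handle_grip (a point): Axis of the round rubber grip of the upper handle, 170 mm from the pin. The grip is 22 mm across, 118 to 201 mm from the pin; nearer the pin a bar 14 mm wide, 18 mm high. 60 mm from the pin a screw with a 28 mm steel ball end points down and presses the foot; ball bottom 30 to 42 mm below the handle's axis, set differently every time and not reported, so the angle of contact is unknown
- press_handle (a joint): Angle of the upper handle, rad: 0 = level, grows as the free end is lifted, from -0.1 to 0.85. Starts near 0, where the ball blocks the foot; well up = past 0.45. Stays where left; 1 to 5 N move it. Pressing the foot, the force at the grip rises to 14 to 20 N, then fades to a few N over some 10 mm of grip travel, when the foot snaps in; further on the ball meets the seated foot: hard
- rail_center (a point): Centre (half-way up) of the loose wooden chair runner, 48 (x) by 140 (y) by 24 mm high, about 0.3 kg, lying on the infeed table, its y roughly along the press's y. The foot is on its top at x 0, y -35 mm of the runner, near the -y end that leads into the press. Against the stop, the centre is at x 0, y 35 mm of the press
- foot_top (a point): Centre of the top of the foot, a black plastic disc 40 mm across, 6 mm thick, on the runner. Standing proud its top is 38.5 mm above the runner's underside; snapped home, 30 mm
- foot (a joint): How far the foot is pressed in, m: 0 = proud as at the start, 0.0085 = snapped fully home. It springs back if let go before about 0.005 and pulls itself home beyond that. It takes about 43 N on the foot itself at the peak
- pliers: Loose pliers, 58 x 166 x 14 mm, flat on the bench to the right of the press; a bystander. Origin at the underside
- adjustable_wrench: Loose steel wrench, 38 x 177 x 11 mm, flat on the bench in front of the infeed table; a bystander. Origin at the underside
- tape_measure: Loose tape measure, 41 x 93 x 64 mm, on the bench beyond the infeed table; a bystander. Origin at the underside

How it is judged:
On the way, in this order (a step that is already met when the one before it is completed fails the run):
1. the upper handle is lifted well up (over 0.42 rad) with the foot still proud (value of joint press_handle above 0.42 rad and value of joint foot below 0.003 m), for 0.2 s.
2. the runner is home against the end stop (within 4 mm) between the fences, foot still proud (y of rail_center in the frame of press below 0.039 m and x of rail_center in the frame of press between -0.006 and 0.006 m and value of joint foot below 0.003 m), for 0.2 s.
3. the foot is snapped in (value of joint foot above 0.007 m), for 0.2 s.
At the end, for the whole second after the job is handed in: The foot is snapped home (at least 7 of 8.5 mm in), and the runner lies flat between the fences with its end within 6 mm of the end stop and 6 mm of the centre line; the handle is at rest at any angle (value of joint foot above 0.007 m and y of rail_center in the frame of press below 0.041 m and x of rail_center in the frame of press between -0.006 and 0.006 m and angle between rail_center's own z axis and vertical below 0.06 rad and velocity of joint press_handle below 0.05 rad/s); the robot touches nothing.
It fails at once if the press crushes the foot (over 80 N between them, some 30 N at the grip) (contact force between press and foot above 80 N).
It fails at once if the gripper pushes on the foot itself (over 10 N) (contact force between the fingers and foot above 10 N).
It fails at once if a bystander tool is shoved more than 40 mm (distance of any of pliers, adjustable_wrench, tape_measure from where it was at the start of the episode above 0.04 m).
It also fails if it takes over 61 s, if anything falls off the work surface, if the arm or the gripper's body presses on something with over 40 N, if the wrist force passes 120 N, or if a joint passes its speed limit or range.

## Working session

There is one attempt and no reset: what is moved stays moved. The work goes in short steps, Python scripts to look and compute and a shell command to move; the robot and the scene stay as the last step left them, time stands still between calls to the robot, and variables do not carry over. Pictures are saved under pics/ and viewed, at most 10 in all, crops included, and the job is handed in when it is done.

```bash
mkdir -p pics
cat > h.py <<'E'
import numpy as np, cv2
from cell import r, optics, job, finder
def ray(cam,px):
    c=optics.get_calibration(cam); M=np.array(c["cam_to_world"])
    d=np.array([(px[0]-c["cx"])/c["fx"],-(px[1]-c["cy"])/c["fy"],-1.]); d=M[:3,:3]@d
    return M[:3,3],d/np.linalg.norm(d)
def tri(p,q):
    (a,u),(b,v)=ray("side",p),ray("top",q)
    s=np.linalg.lstsq(np.c_[u,-v],b-a,rcond=None)[0]
    A=a+s[0]*u;B=b+s[1]*v
    return (A+B)/2,np.linalg.norm(A-B)
def onz(cam,px,z):
    a,u=ray(cam,px); return a+u*(z-a[2])/u[2]
def proj(cam,P):
    c=optics.get_calibration(cam); M=np.linalg.inv(np.array(c["cam_to_world"])); p=M[:3,:3]@P+M[:3,3]
    return np.array([c["cx"]+c["fx"]*p[0]/-p[2],c["cy"]-c["fy"]*p[1]/-p[2]])
def grab(tag):
    for n in("side","top"): cv2.imwrite(f"pics/{tag}_{n}.png",optics.grab_frame(n))
E
python3 - <<'E'
from h import *
np.set_printoptions(precision=4,suppress=True)
grab("a")
for n in("side","top"):
    c=optics.get_calibration(n); print(n,c)
for l in["press","end_stop","handle_hinge","handle_grip","rail_center","foot_top","pliers","adjustable_wrench","tape_measure"]:
    o=[finder.place_of(n,l) for n in("side","top")]
    print(l,[[(np.round(k["centre"],1),round(k["score"],2)) for k in x[:2]] for x in o], tri(o[0][0]["centre"],o[1][0]["centre"]) if o[0] and o[1] else "")
print(r.observe())
E
```

```text
side {'fx': 485.18890110052075, 'fy': 485.18890110052075, 'cx': 322.8195706057507, 'cy': 242.596385022768, 'cam_to_world': array([[-0.9149,  0.1479, -0.3756,  0.1404],
       [-0.4029, -0.3905,  0.8277,  1.0078],
       [-0.0243,  0.9086,  0.4169,  0.5321],
       [ 0.    ,  0.    ,  0.    ,  1.    ]])}
top {'fx': 537.672196673535, 'fy': 537.672196673535, 'cx': 322.6140122179082, 'cy': 230.03248869635777, 'cam_to_world': array([[-0.0229,  0.9981, -0.0565,  0.5005],
       [-0.9996, -0.0221,  0.0154,  0.1235],
       [ 0.0141,  0.0568,  0.9983,  1.1353],
       [ 0.    ,  0.    ,  0.    ,  1.    ]])}
press [[(array([342.4, 256.1]), 0.58)], [(array([372.8, 239.7]), 0.58)]] (array([ 0.5433,  0.0006, -0.0034]), np.float64(0.002859071553163203))
end_stop [[(array([346.8, 247.5]), 0.97), (array([342. , 255.3]), 0.42)], [(array([389.5, 238. ]), 0.92), (array([275.7, 264.4]), 0.24)]] (array([ 0.5455, -0.0341,  0.0047]), np.float64(0.0020174578297796554))
handle_hinge [[], [(array([370.5, 208.3]), 0.86)]] 
handle_grip [[(array([389.6, 225.5]), 0.94)], [(array([390.4, 290.8]), 0.76)]] (array([
[... 791 characters left out ...]
ray([201.4, 333.7]), 0.92)], [(array([182.9, 186. ]), 0.91)]] (array([ 0.6688,  0.4032, -0.0049]), np.float64(0.008112185522730655))
{'clock': 1.0, 'joints': array([-1.2374,  0.2764, -0.0264,  1.268 ,  0.    ,  1.4674]), 'joint_velocities': array([-0.0007,  0.0012,  0.0013,  0.0001,  0.0004, -0.0017]), 'effort': array([ -0.0015, -44.5503,  29.5573,   0.0009,  -0.0003,   0.    ]), 'eef_pos': array([ 0.2644, -0.5663,  0.2563]), 'tcp_rot': array([[ 0.9061,  0.423 ,  0.    ],
       [ 0.423 , -0.9061,  0.    ],
       [ 0.    , -0.    , -1.    ]]), 'contact_force': array([0.3111, 0.3463, 0.1321]), 'ft_torque': array([ 0.0178,  0.0497, -0.0255]), 'grip_force': 0.0, 'opening': 0.08556878070187358}
```

View pics/a_top.png

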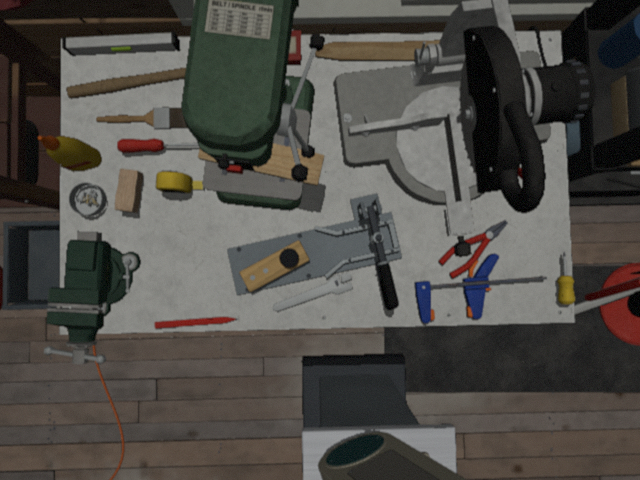

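View pics/a_side.png

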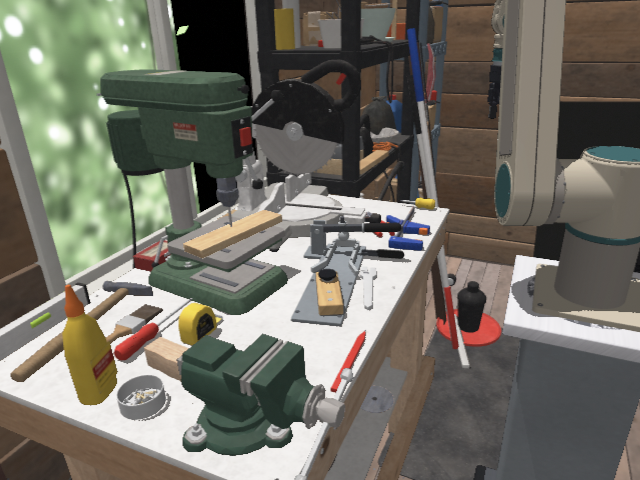

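The top picture shows the press with its hinge at about (370,208) and the black grip ending near (390,300). The runner lies askew at about (276,267) with the foot at (290,258), and the wrench is close by at (312,292). The side picture shows the upper handle level at row 228 with the black lower handle under it at row 253. Next I measure the yaws.

Run:
```python
from h import *
np.set_printoptions(precision=4,suppress=True)
optics.grab_frame("top");optics.grab_frame("side")
im=cv2.imread("pics/a_top.png")
for l,z in(("rail_center",.026),("press",.008),("handle_grip",.07),("adjustable_wrench",.005),("pliers",.007)):
    o=finder.outline_of("top",l)
    if not o: print(l,"none");continue
    m=o[0]["mask"].astype(np.uint8)
    c=max(cv2.findContours(m,0,1)[0],key=cv2.contourArea)
    q=np.array([onz("top",p,z)[:2] for p in c[:,0]],np.float32)
    (ctr,s,a)=cv2.minAreaRect(q*1000); print(l,o[0]["score"],ctr,s,a); print(cv2.boxPoints((ctr,s,a)).tolist())
    im[cv2.drawContours(np.zeros((480,640),np.uint8),[c],0,255,1)>0]=(0,0,255)
# press model fit: hinge, end_stop, press, grip from top at known heights
pts={"handle_hinge":((60,0),.07),"end_stop":((0,-35),.008),"press":((0,0),0),"handle_grip":((-110,0),.072)}
W=[];L=[]
for rep in range(3):
  optics.grab_frame("top")
  for k,(xy,z) in pts.items():
    o=finder.place_of("top",k)
    if o and o[0]["score"]>.4: w=onz("top",o[0]["centre"],z); print(k,o[0]["centre"],w); W.append(w[:2]);L.append(np.array(xy)/1000)
# rigid fit
W=np.array(W);L=np.array(L);H=(L-L.mean(0)).T@(W-W.mean(0));t=np.arctan2(H[0,1]-H[1,0],H[0,0]+H[1,1])
R=np.array([[np.cos(t),-np.sin(t)],[np.sin(t),np.cos(t)]]);o=W.mean(0)-R@L.mean(0)
print("yaw",np.degrees(t),"o",o);print((W-(L@R.T+o))*1000)
def P(x,y,z): return proj("top",np.r_[R@[x/1000,y/1000]+o,z/1000])
for x,y,z in[(-50,-50,8),(50,-50,8),(50,305,8),(-50,305,8),(60,0,70),(-141,0,72),(-150,0,24),(26,-35,22),(26,75,22),(-26,75,22),(46,116,22)]:
    cv2.circle(im,tuple(int(v) for v in P(x,y,z)),2,(255,0,255),-1)
cv2.imwrite("pics/b.png",cv2.resize(im[180:340,210:430],None,fx=3.6,fy=3.6,interpolation=cv2.INTER_CUBIC))
```

```text
rail_center 0.84 (490.8873291015625, 208.93417358398438) (48.60289001464844, 139.2635955810547) 27.483585357666016
[[437.1937561035156, 259.4925537109375], [501.4631652832031, 135.94581604003906], [544.5809326171875, 158.37579345703125], [480.3114929199219, 281.92254638671875]]
press 0.59 (485.72222900390625, 118.62544250488281) (246.6457977294922, 354.9717102050781) 12.314106941223145
[[327.384033203125, 265.7267150878906], [403.0892028808594, -81.07820129394531], [644.0604248046875, -28.475830078125], [568.355224609375, 318.3291015625]]
handle_grip 0.79 (504.4845275878906, -6.178565979003906) (204.24920654296875, 26.04715347290039) 12.116973876953125
[[401.9013671875, -14.88193416595459], [407.368896484375, -40.348785400390625], [607.0676879882812, 2.5248022079467773], [601.6001586914062, 27.991653442382812]]
adjustable_wrench 0.95 (433.6309814453125, 131.9898223876953) (38.269386291503906, 174.29818725585938) 16.970699310302734
[[389.8922119140625, 209.75885009765625], [440.766845703125, 43.050628662109375], [477.3697509765625, 54.220794677734375], [426.4951171875, 220.92901611328
[... 453 characters left out ...]
.9] [ 0.4395 -0.0214  0.072 ]
handle_hinge [371.4, 208.1] [0.6024 0.009  0.07  ]
end_stop [389.3, 234.4] [ 0.552  -0.0338  0.008 ]
press [373.6, 237.5] [ 0.5465 -0.0014  0.    ]
handle_grip [390.6, 289.2] [ 0.4408 -0.0242  0.072 ]
handle_hinge [371.0, 208.2] [0.6022 0.0098 0.07  ]
end_stop [389.7, 237.0] [ 0.5465 -0.0345  0.008 ]
press [371.2, 238.7] [0.5441 0.0037 0.    ]
handle_grip [387.0, 288.9] [ 0.4416 -0.0171  0.072 ]
yaw 10.039303969109323 o [ 0.545  -0.0012]
[[-5.7856 -4.9783]
 [-3.5352  0.9065]
 [ 3.8401 -2.0404]
 [ 2.8886 -1.0443]
 [-1.6852 -0.3055]
 [ 0.9065  1.8268]
 [ 1.5488 -0.2792]
 [ 4.1964 -3.8508]
 [-1.8679  0.4977]
 [-4.5822  1.1487]
 [-0.8777  4.8768]
 [ 4.9535  3.2419]]
```

View pics/b.png

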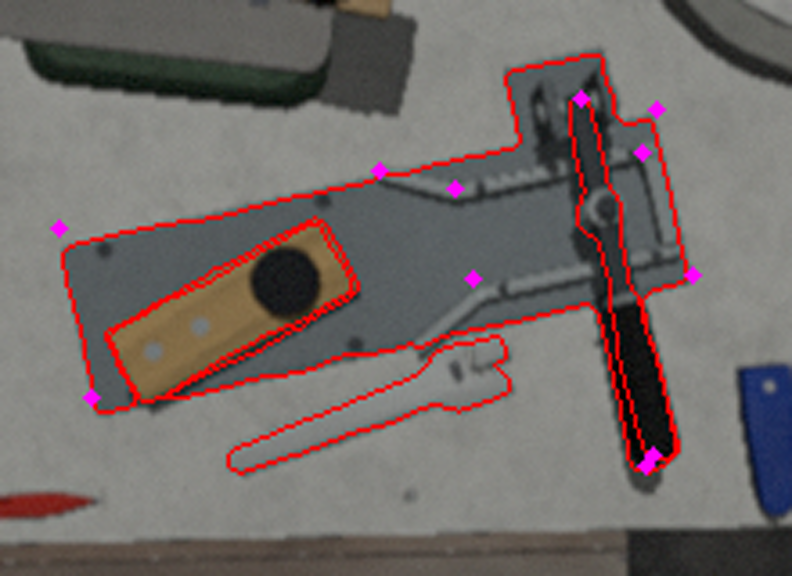

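The overlay shows the outlines are tight and the fitted frame is about 2° off. The outline gives a press yaw of about 12.3°, so I'll refine the frame from the table edges.

```bash
cat >> h.py <<'E'
from scipy.spatial.transform import Rotation as Ro
def go(p,yaw,pitch=0,pr=True):
    "target TCP p (m), tool x at yaw deg, z down, tilted by pitch about tool y; prints shift mm, turn deg in the current tool frame"
    s=r.observe(); R=s["tcp_rot"]; y=np.radians(yaw); c,q=np.cos(y),np.sin(y)
    T=np.array([[c,q,0],[q,-c,0],[0,0,-1.]])@Ro.from_euler("y",pitch,degrees=True).as_matrix()
    print("shift",np.round(R.T@(np.array(p)-s["eef_pos"])*1000,1),"turn",np.round(Ro.from_matrix(R.T@T).as_rotvec(degrees=True),1))
E
python3 - <<'E'
from h import *
np.set_printoptions(precision=4,suppress=True)
cr=lambda u,v:onz("top",(u/3.6+210,v/3.6+180),.008)[:2]*1000
F=[cr(62,247),cr(380,172),cr(515,147)];N=[cr(97,411),cr(305,363),cr(420,338),cr(595,303)]
for nm,p in(("far",F),("near",N)):
    p=np.array(p);d=p[-1]-p[0];a=np.degrees(np.arctan2(-d[0]*-1,-d[1]))
    print(nm,a)
t=np.radians(12.3);ex=np.array([np.cos(t),np.sin(t)]);ey=np.array([-ex[1],ex[0]])
xf=np.mean([p@ex for p in F]);xn=np.mean([p@ex for p in N]);print(xf,xn,xf-xn)
x0=(xf+xn)/2;o=x0*ex-114.8*ey;print("origin",o)
rc=np.array([491,208.6]);print("rail in press",(rc-o)@ex,(rc-o)@ey)
g=o+ex*(-105);print("grip165",g);go([g[0]/1000,g[1]/1000,.16],12.3)
# handle height from side: mask grip lowest/upper
o=finder.outline_of
E
```

```text
far 11.202572954979095
near 10.86111111837977
580.9091231123654 482.83709415031615 98.07202896204922
origin [544.1202   1.1403]
rail in press -7.7055930066662235 214.01378716618248
grip165 [441.5304 -21.2279]
shift [ 391.1 -419.    96.3] turn [ 0.   0.  12.7]
```

Run:
```python
from h import *
np.set_printoptions(precision=4,suppress=True)
optics.grab_frame("top")
m=finder.outline_of("top","press")[0]["mask"].astype(np.uint8)
c=max(cv2.findContours(m,0,1)[0],key=cv2.contourArea)[:,0]
q=np.array([onz("top",p,.008)[:2]*1000 for p in c]);px=(c-[210,180])*3.6
t=np.radians(11.3);ex=np.array([np.cos(t),np.sin(t)]);ey=np.array([-ex[1],ex[0]])
X=q@ex;Y=q@ey
def fit(sel,nm):
    l=cv2.fitLine(q[sel].astype(np.float32),cv2.DIST_HUBER,0,.01,.01).ravel()
    print(nm,sel.sum(),"dir",np.degrees(np.arctan2(l[1],l[0])),"pt",l[2:], "X,Y",l[2:]@ex,l[2:]@ey)
print(X.min(),X.max(),Y.min(),Y.max())
fit((px[:,0]>75)&(px[:,0]<500)&(px[:,1]<250)&(px[:,1]<262-.2*px[:,0]),"far")
fit((px[:,0]>180)&(px[:,0]<580)&(px[:,1]>270),"near")
fit((px[:,0]<100)&(px[:,1]>258)&(px[:,1]<400),"end+y")
fit((px[:,0]>645)&(px[:,1]>130)&(px[:,1]<270),"end-y")
```

```text
378.4712165978473 625.5682536895114 -157.46131229562903 199.9760047836447
far 117 dir -78.53257 pt [555.6904 175.2518] X,Y 579.2580985423348 62.96910241663534
near 171 dir -79.55079 pt [465.5348 129.0156] X,Y 481.79035344151305 35.29486593764853
end+y 40 dir 11.62639 pt [482.2196 298.5747] X,Y 531.3761813945038 198.29769213369266
end-y 38 dir 12.609159 pt [545.1228 -49.6014] X,Y 524.8362015632201 -155.45460342335744
```

```bash
python3 -m pendant '[[[390,-418,60,0,0,13.4,1],[390,-418,60,0,0,13.4,1],[390,-418,60,0,0,13.4,1],[390,-418,60,0,0,13.4,1],[390,-418,60,0,0,13.4,1],[390,-418,60,0,0,13.4,1],[390,-418,60,0,0,13.4,1],[390,-418,60,0,0,13.4,1],[390,-418,60,0,0,13.4,1],[390,-418,60,0,0,13.4,1],[390,-418,60,0,0,13.4,1],[390,-418,60,0,0,13.4,1],[390,-418,60,0,0,13.4,1],[390,-418,60,0,0,13.4,1],[390,-418,96,0,0,13.4,1],[390,-418,96,0,0,13.4,1]]]'
python3 - <<'E'
from h import *
go([.440,-.021,.076],11.6)
grab("c");s=r.observe();print(s["eef_pos"])
for rep in range(2):
    optics.grab_frame("side");optics.grab_frame("top")
    a=finder.place_of("side","handle_grip");b=finder.place_of("top","handle_grip");print(a[:1],b[:1], tri(a[0]["centre"],b[0]["centre"]) if a and b else"")
im=np.hstack([cv2.imread("pics/c_side.png")[120:340,260:480],cv2.imread("pics/c_top.png")[190:410,280:500]])
cv2.imwrite("pics/c.png",cv2.resize(im,None,fx=1.8,fy=1.8))
E
```

```text
clock: 3.53
eef_pos: [0.4378, -0.02, 0.1563]
tcp_rot: [[0.979, 0.206, -0.007], [0.206, -0.979, 0.001], [-0.007, -0.003, -1.0]]
contact_force: [-2.0, 0.5, -0.7]
opening: 0.0855
grip_force: 0.0
shift [ 2.5  1.6 80.2] turn [-0.2  0.4  0.3]
[ 0.43950969 -0.02204658  0.15947845]
[{'centre': [386.3, 224.8], 'score': 0.96}] [{'centre': [388.0, 289.0], 'score': 0.6}] (array([ 0.44108426, -0.01723194,  0.08879209]), np.float64(0.002552757714429798))
[{'centre': [388.5, 229.0], 'score': 0.84}] [{'centre': [390.5, 290.3], 'score': 0.63}] (array([ 0.4375003 , -0.02387663,  0.07587437]), np.float64(0.002986681466763361))
```

View pics/c.png

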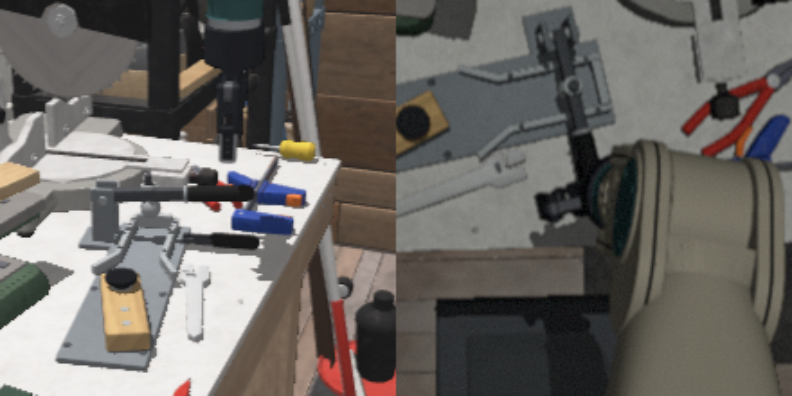

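The left half shows the gripper above and clear of the level handle. The right half shows it over the grip, with one finger visible at about (560,200). I go down and close.

```bash
python3 -m pendant '[[[1,-1,35,0,0,0,1],[1,-1,60,0,0,0,1],[1,-1,79,0,0,0,1],[1,-1,79,0,0,0,1],[1,-1,79,0,0,0,0.5],[1,-1,79,0,0,0,0],[1,-1,79,0,0,0,0],[1,-1,79,0,0,0,0],[1,-1,79,0,0,0,0],[1,-1,79,0,0,0,0],[1,-1,79,0,0,0,0],[1,-1,79,0,0,0,0]]]'
```

```text
clock: 5.03
eef_pos: [0.4424, -0.0201, 0.082]
tcp_rot: [[0.979, 0.202, 0.002], [0.202, -0.979, 0.004], [0.003, -0.003, -1.0]]
contact_force: [1.6, 5.0, 1.8]
opening: 0.0206
grip_force: 58.5
```

```bash
python3 -m pendant '[[[0.5,0,-12,0,-1.5,0,0],[2,0,-24,0,-3,0,0],[4,0,-36,0,-5,0,0],[7,0,-48,0,-7,0,0],[11,0,-60,0,-9,0,0],[16,0,-71,0,-11,0,0],[22,0,-82,0,-14,0,0],[28,0,-92,0,-16,0,0],[33,0,-99,0,-18,0,0],[38,0,-105,0,-20,0,0],[38,0,-105,0,-20,0,0],[38,0,-105,0,-20,0,0]]]'
```

```text
clock: 6.03
eef_pos: [0.4805, -0.0123, 0.1851]
tcp_rot: [[0.921, 0.202, -0.334], [0.191, -0.979, -0.066], [-0.34, -0.003, -0.94]]
contact_force: [3.9, 5.0, -7.2]
opening: 0.0205
grip_force: 61.6
```

```bash
python3 -m pendant '[[[0,0,0,0,0,0,1],[0,0,0,0,0,0,1],[0,0,0,0,0,0,1],[0,0,0,0,0,0,1],[0,0,-30,0,0,0,1],[0,0,-65,0,0,0,1],[0,0,-90,0,0,0,1],[0,0,-90,0,7,0,1],[0,0,-90,0,14,0,1],[0,0,-90,0,20,0,1],[0,0,-90,0,20,0,1]]]'
python3 - <<'E'
from h import *
np.set_printoptions(precision=4,suppress=True)
optics.grab_frame("side"); 
optics.grab_frame("top")
o=finder.outline_of("top","rail_center")
for k in o[:1]:
    m=k["mask"].astype(np.uint8);c=max(cv2.findContours(m,0,1)[0],key=cv2.contourArea)
    print(k["score"],cv2.minAreaRect(np.array([onz("top",p,.032)[:2]*1000 for p in c[:,0]],np.float32)))
for rep in range(2):
    optics.grab_frame("side");optics.grab_frame("top")
    for l in("handle_grip","rail_center","foot_top"):
        a=finder.place_of("side",l);b=finder.place_of("top",l)
        if a and b:print(l,a[0]["score"],b[0]["score"],tri(a[0]["centre"],b[0]["centre"]))
print(r.observe()["eef_pos"])
E
```

```text
clock: 6.95
eef_pos: [0.505, -0.0076, 0.2713]
tcp_rot: [[0.98, 0.201, 0.001], [0.201, -0.98, 0.0], [0.001, 0.0, -1.0]]
contact_force: [-1.8, 0.4, -0.4]
opening: 0.0853
grip_force: 0.0
0.75 ((491.0162658691406, 208.22093200683594), (50.32075500488281, 140.70542907714844), 27.97418212890625)
handle_grip 0.7 0.7 (array([ 0.4811, -0.0135,  0.1818]), np.float64(0.004688497086097078))
rail_center 0.66 0.86 (array([0.4936, 0.2055, 0.0092]), np.float64(0.0035215410575964315))
foot_top 0.63 0.7 (array([0.5094, 0.1694, 0.0487]), np.float64(0.009778260129858767))
handle_grip 0.82 0.97 (array([ 0.4794, -0.0158,  0.1819]), np.float64(0.0069759622470808805))
rail_center 0.85 0.89 (array([0.4925, 0.2042, 0.0112]), np.float64(0.006126876415150595))
foot_top 0.53 0.65 (array([0.5076, 0.1754, 0.0503]), np.float64(0.0017749702390679734))
[ 0.5091 -0.0075  0.2709]
```

```bash
python3 -m pendant '[[[11,-268,0,0,0,-7,1],[11,-268,0,0,0,-14,1],[11,-268,0,0,0,-21,1],[11,-268,0,0,0,-28,1],[11,-268,0,0,0,-35,1],[11,-268,0,0,0,-42,1],[11,-268,40,0,0,-49,1],[11,-268,60,0,0,-56,1],[11,-268,90,0,0,-63,1],[11,-268,120,0,0,-70,1],[11,-268,151,0,0,-77,1],[11,-268,151,0,0,-84,1],[11,-268,151,0,0,-91,1],[11,-268,151,0,0,-98,1],[11,-268,151,0,0,-106,1],[11,-268,151,0,0,-106,1]]]'
python3 - <<'E'
from h import *
grab("d"); go([.466,.257,.041],117.7); s=r.observe(); print(s["eef_pos"],s["joints"])
im=np.hstack([cv2.imread("pics/d_side.png")[120:340,220:440],cv2.imread("pics/d_top.png")[190:410,200:420]])
cv2.imwrite("pics/d.png",cv2.resize(im,None,fx=1.8,fy=1.8))
E
```

```text
clock: 9.23
eef_pos: [0.4659, 0.2572, 0.1199]
tcp_rot: [[-0.466, 0.885, -0.0], [0.885, 0.466, -0.0], [-0.0, -0.0, -1.0]]
contact_force: [-0.2, 0.2, -0.5]
opening: 0.0853
grip_force: 0.0
shift [-0.2 -0.1 79. ] turn [ 0.   0.  -0.2]
[0.46594774 0.25719906 0.12000618] [ 3.82889232e-01  2.25662174e-01 -4.00661993e-01  9.44235010e-01
 -1.49775206e-05  1.47415225e+00]
```

View pics/d.png

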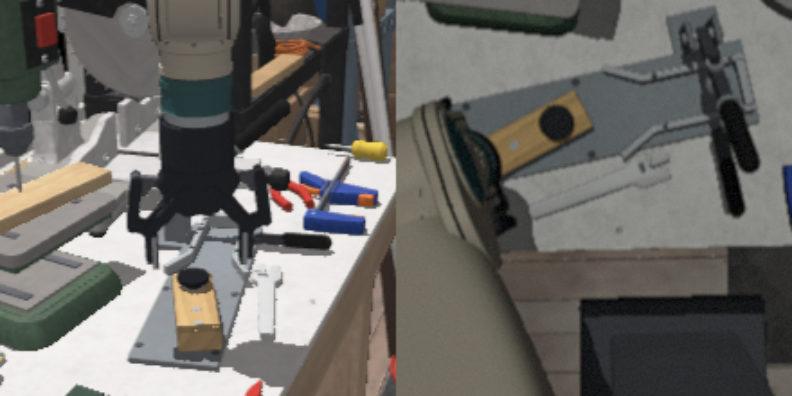

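The gripper straddles the runner's tail: fingers at crop (150,245) and (245,245) on the left, with the runner between them. The drill table and the tools are clear, and the handle stays up.

```bash
python3 -m pendant '[[[0,0,40,0,0,0,1],[0,0,65,0,0,0,1],[0,0,79,0,0,0,1],[0,0,79,0,0,0,0.8],[0,0,79,0,0,0,0.5],[0,0,79,0,0,0,0.2],[0,0,79,0,0,0,0.2],[0,0,79,0,0,0,0.2],[0,0,79,0,0,0,0.2],[0,0,79,0,0,0,0.2]]]'
```

```text
clock: 10.17
eef_pos: [0.4674, 0.2579, 0.0427]
tcp_rot: [[-0.463, 0.886, 0.003], [0.886, 0.463, 0.001], [-0.0, 0.004, -1.0]]
contact_force: [-0.4, -0.0, 6.6]
opening: 0.0465
grip_force: 63.4
```

```bash
python3 -m pendant '[[[-1,6,-1.5,0,0,4,0.2],[-2,12,-1.5,0,0,8,0.2],[-3,18,-1.5,0,0,12,0.2],[-4,24,-1.5,0,0,16,0.2],[-4,24,-1.5,0,0,16,0.2],[-4,24,-1.5,0,0,16,0.2]]]'
python3 - <<'E'
from h import *
np.set_printoptions(precision=4,suppress=True)
grab("e")
k=finder.outline_of("top","rail_center")[0]
m=k["mask"].astype(np.uint8);c=max(cv2.findContours(m,0,1)[0],key=cv2.contourArea)
print(k["score"],cv2.minAreaRect(np.array([onz("top",p,.032)[:2]*1000 for p in c[:,0]],np.float32)))
s=r.observe();print(s["eef_pos"],s["tcp_rot"][:,0],s["opening"])
im=cv2.imread("pics/e_top.png")
t=np.radians(11.6);R=np.array([[np.cos(t),-np.sin(t)],[np.sin(t),np.cos(t)]]);o=np.array([.543,0])
for x,y,z in[(-50,-50,8),(50,-50,8),(50,305,8),(-26,-35,22),(26,-35,22),(26,75,22),(-26,75,22),(46,116,22),(-46,116,22),(78,0,0),(0,-35,28)]:
    cv2.circle(im,tuple(int(round(v)) for v in proj("top",np.r_[R@[x/1000,y/1000]+o,z/1000])),1,(255,0,255),-1)
cv2.imwrite("pics/e.png",cv2.resize(im[180:320,230:430],None,fx=4,fy=4,interpolation=cv2.INTER_CUBIC))
E
```

```text
clock: 10.67
eef_pos: [0.4897, 0.265, 0.0427]
tcp_rot: [[-0.203, 0.979, 0.001], [0.979, 0.203, 0.0], [0.0, 0.001, -1.0]]
contact_force: [0.6, 0.3, -0.1]
opening: 0.0464
grip_force: 62.7
0.69 ((502.7267761230469, 192.7714080810547), (47.49545669555664, 106.03511047363281), 11.338499069213867)
[0.4893 0.2649 0.0427] [-0.2027  0.9792  0.0001] 0.04652294012309269
```

View pics/e.png

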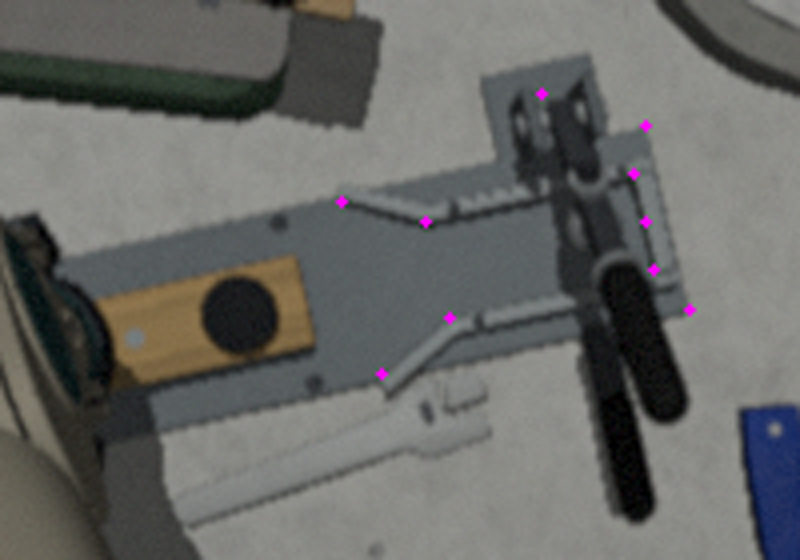

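The overlay fits: the fences meet at crop (430,220) and (452,320), and the stop is at (645,222). The runner (front middle at (305,302)) is aligned with the channel, so I slide it in.

```bash
python3 -m pendant '[[[-12,0,0,0,0,0,0.2],[-24,0,0,0,0,0,0.2],[-36,0,0,0,0,0,0.2],[-48,0,0,0,0,0,0.2],[-60,0,0,0,0,0,0.2],[-70,0,0,0,0,0,0.2],[-80,0,0,0,0,0,0.2],[-90,0,0,0,0,0,0.2],[-100,0,0,0,0,0,0.2],[-100,0,0,0,0,0,0.2]]]'
python3 - <<'E'
from h import *
np.set_printoptions(precision=4,suppress=True)
grab("f")
s=r.observe();print(s["eef_pos"],s["tcp_rot"][:,0],s["opening"],s["contact_force"])
cv2.imwrite("pics/f.png",cv2.resize(cv2.imread("pics/f_top.png")[180:320,230:430],None,fx=4,fy=4,interpolation=cv2.INTER_CUBIC))
E
```

```text
clock: 11.65
eef_pos: [0.51, 0.1645, 0.0427]
tcp_rot: [[-0.2, 0.98, 0.001], [0.98, 0.2, -0.002], [-0.003, 0.001, -1.0]]
contact_force: [0.9, -1.3, 5.4]
opening: 0.0466
grip_force: 63.2
[0.51   0.1645 0.0427] [-0.1997  0.9798 -0.0046] 0.04642787758735918 [ 0.0803 -2.5084  4.8794]
```

View pics/f.png

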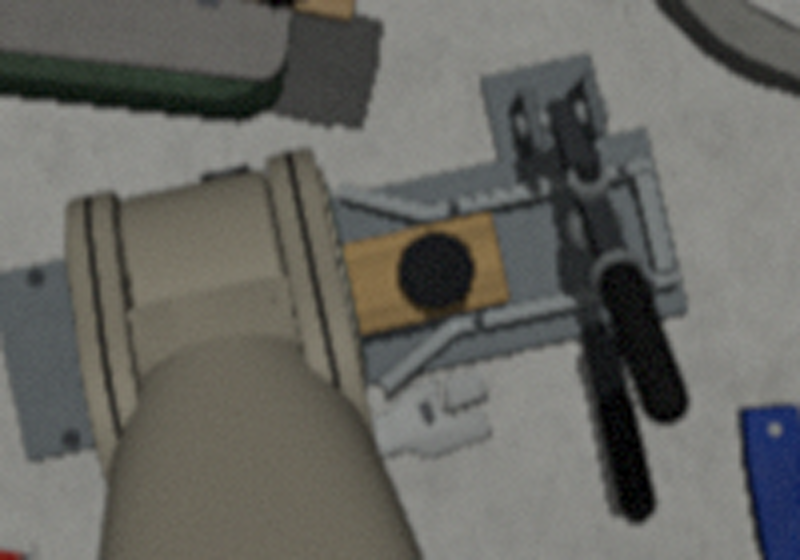

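The runner is in the fences, with its front end at crop (500,255) and the foot at (436,272). I go 45 mm further, then let go and push on its end.

```bash
python3 -m pendant '[[[-12,0,0,0,0,0,0.2],[-24,0,0,0,0,0,0.2],[-36,0,0,0,0,0,0.2],[-45,0,0,0,0,0,0.2],[-45,0,0,0,0,0,0.2],[-45,0,0,0,0,0,1],[-45,0,0,0,0,0,1],[-45,0,0,0,0,0,1],[-45,0,0,0,0,0,1],[-45,0,-30,0,0,0,1],[-45,0,-55,0,0,0,1],[-20,0,-55,0,0,0,0],[0,0,-55,0,0,0,0],[0,0,-55,0,0,0,0],[0,0,-55,0,0,0,0],[0,0,-55,0,0,0,0],[0,0,-30,0,0,0,0],[0,0,4,0,0,0,0],[0,0,4,0,0,0,0]]]'
python3 - <<'E'
from h import *
np.set_printoptions(precision=4,suppress=True)
s=r.observe();print(s["eef_pos"],s["tcp_rot"][:,0],s["opening"],s["contact_force"])
d=s["eef_pos"][:2]-[.543,0];print(d@[.9796,.2011],d@[-.2011,.9796])
E
```

```text
clock: 13.33
eef_pos: [0.5068, 0.1654, 0.0343]
tcp_rot: [[-0.2, 0.98, -0.005], [0.98, 0.2, -0.002], [-0.001, -0.006, -1.0]]
contact_force: [-1.5, -0.3, 0.9]
opening: -0.0001
grip_force: 0.0
[0.5068 0.1654 0.0343] [-0.2004  0.9797 -0.0005] -0.0001262877550015336 [-1.4909 -0.2811  0.9232]
-0.002167971897289921 0.16930795159459572
```

```bash
python3 -m pendant '[[[0,2,-5,0,0,0,0],[-10,2,-5,0,0,0,0],[-20,2,-5,0,0,0,0],[-28,2,-5,0,0,0,0],[-34,2,-5,0,0,0,0],[-40,2,-5,0,0,0,0],[-45,2,-5,0,0,0,0],[-48,2,-5,0,0,0,0],[-48,2,-5,0,0,0,0]]]'
```

```text
clock: 14.08
eef_pos: [0.521, 0.1192, 0.0435]
tcp_rot: [[-0.201, 0.98, 0.0], [0.98, 0.201, -0.001], [-0.001, 0.0, -1.0]]
contact_force: [-0.1, 0.2, -0.0]
opening: 0.0003
grip_force: 0.1
```

```bash
python3 -m pendant '[[[-2,0,0,0,0,0,0],[-4,0,0,0,0,0,0],[-4,0,0,0,0,0,0]]]'
```

```text
clock: 14.33
eef_pos: [0.5214, 0.1162, 0.0433]
tcp_rot: [[-0.202, 0.979, -0.0], [0.979, 0.202, -0.0], [-0.0, -0.0, -1.0]]
contact_force: [0.2, 2.8, 2.0]
opening: -0.0005
grip_force: 1.0
```

```bash
python3 -m pendant '[[[-2,0,0,0,0,0,0],[-3,0,0,0,0,0,0],[-3,0,0,0,0,0,0],[-3,0,0,0,0,0,0]]]'; python3 -m pendant '[[[-1,0,0,0,0,0,0],[-2,0,0,0,0,0,0],[-2,0,0,0,0,0,0],[-2,0,0,0,0,0,0]]]'
```

```text
clock: 14.67
eef_pos: [0.5218, 0.1144, 0.0433]
tcp_rot: [[-0.202, 0.979, -0.001], [0.979, 0.202, 0.003], [0.003, -0.0, -1.0]]
contact_force: [-1.2, 6.5, 2.2]
opening: 0.0001
grip_force: 2.8
clock: 15.0
eef_pos: [0.5218, 0.1143, 0.0433]
tcp_rot: [[-0.203, 0.979, -0.002], [0.979, 0.203, 0.007], [0.008, 0.0, -1.0]]
contact_force: [-2.1, 10.1, 3.4]
opening: 0.0003
grip_force: 5.4
```

It stopped at the predicted place (TCP y of 116 mm in the press frame) while the force rose, which looks like the stop. I back off, check, and move toward the handle.

```bash
python3 -m pendant '[[[15,0,0,0,0,0,0],[30,0,-60,0,0,0,0],[40,0,-120,0,0,0,0],[40,0,-170,0,0,0,0],[40,0,-180,0,0,0,0],[40,0,-180,0,0,0,0]]]'
python3 - <<'E'
from h import *
np.set_printoptions(precision=4,suppress=True)
grab("g")
t=np.radians(11.6);ex=np.array([np.cos(t),np.sin(t)]);ey=np.array([-ex[1],ex[0]]);o=np.array([.543,0])
for l in("rail_center","foot_top","handle_grip","end_stop"):
    a=finder.place_of("side",l);b=finder.place_of("top",l)
    for n,k in(("side",a),("top",b)):
        if k:
            z={"rail_center":.02,"foot_top":.0465,"end_stop":.008}.get(l,.18)
            w=onz(n,k[0]["centre"],z)[:2]-o;print(l,n,k[0]["score"],np.round([w@ex*1000,w@ey*1000],1))
    if a and b: print(tri(a[0]["centre"],b[0]["centre"]))
print(r.observe()["eef_pos"],r.observe()["joints"])
im=np.hstack([cv2.imread("pics/g_side.png")[170:310,270:410],cv2.imread("pics/g_top.png")[180:320,290:430]])
cv2.imwrite("pics/g.png",cv2.resize(im,None,fx=2.8,fy=2.8,interpolation=cv2.INTER_CUBIC))
E
```

```text
clock: 15.5
eef_pos: [0.5175, 0.1507, 0.2297]
tcp_rot: [[-0.202, 0.979, 0.01], [0.979, 0.202, -0.001], [-0.003, 0.009, -1.0]]
contact_force: [0.6, 0.6, -0.3]
opening: -0.0001
grip_force: 0.0
rail_center side 0.66 [ 7.1 29.6]
rail_center top 0.87 [-0.3 30.4]
(array([0.5398, 0.0312, 0.0211]), np.float64(0.007135153343156624))
foot_top side 0.68 [ -1.2 -36. ]
foot_top top 0.65 [ 3.4 -3.2]
(array([ 0.5416, -0.0027,  0.0609]), np.float64(0.010077257178229937))
handle_grip side 0.75 [-64.3 -22.1]
handle_grip top 0.91 [-64.   -0.5]
(array([ 0.479 , -0.0129,  0.187 ]), np.float64(0.0032560790799683673))
end_stop side 0.86 [ -9.1 -18.5]
end_stop top 0.8 [ -4.1 -34.3]
(array([ 0.5452, -0.036 , -0.0004]), np.float64(0.0021542005604307988))
[0.5135 0.1502 0.2216] [ 0.1639  0.1414 -0.2691  1.1635 -0.0003  1.5319]
```

View pics/g.png

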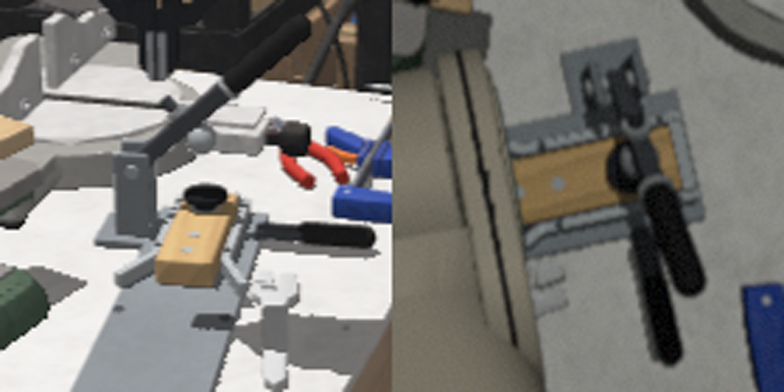

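The left crop shows the runner between the fences with the foot proud under the raised ball, and the right crop shows its front end flush at the stop at about (672,150). Measured centre y is 30 mm, with 35 expected at the stop, so it is home. Next I go above the grip.

```bash
python3 -m pendant '[[[0,0,-30,0,0,0,0],[0,0,-55,0,0,0,0],[-40,-16,-55,0,0,0,0],[-80,-32,-55,0,0,0,0],[-120,-48,-55,0,0,0,0],[-153,-61,-55,0,0,0,0],[-153,-61,-55,0,0,0,0],[-153,-61,-55,0,0,0,0]]]'
python3 - <<'E'
from h import *
s=r.observe();d=s["eef_pos"][:2]-[.543,0];print(s["eef_pos"],d@[.9796,.2011],d@[-.2011,.9796],s["contact_force"])
E
```

```text
clock: 16.67
eef_pos: [0.485, -0.0135, 0.2778]
tcp_rot: [[-0.197, 0.98, -0.001], [0.98, 0.197, 0.0], [0.0, -0.001, -1.0]]
contact_force: [0.1, 0.6, 0.7]
opening: 0.0003
grip_force: 0.0
[ 0.4850085  -0.01350882  0.27776149] -0.059525100572651646 -0.0015711529212375569 [0.08393129 0.62438188 0.7303793 ]
```

```bash
python3 -m pendant '[[[1,-5,25,0,0,0,0],[1,-6,45,0,0,0,0],[1,-10,57,0,0,0,0],[1,-15,66,0,0,0,0],[1,-20,75,0,0,0,0],[1,-25,86,0,0,0,0],[1,-30,97,0,0,0,0],[1,-35,109,0,0,0,0],[1,-35,109,0,0,0,0]]]'
```

```text
clock: 17.42
eef_pos: [0.4486, -0.0171, 0.1671]
tcp_rot: [[-0.202, 0.979, -0.004], [0.979, 0.202, 0.001], [0.002, -0.004, -1.0]]
contact_force: [-1.3, 0.4, -0.4]
opening: 0.0003
grip_force: 0.0
```

Run:
```python
from h import *
np.set_printoptions(precision=4,suppress=True)
grab("k")
for l in("handle_grip",):
    a=finder.place_of("side",l);b=finder.place_of("top",l);print(a[:1],b[:1])
    if a and b: print(tri(a[0]["centre"],b[0]["centre"]))
print(r.observe()["eef_pos"],r.observe()["contact_force"])
im=cv2.imread("pics/k_side.png")[100:310,270:480]
cv2.imwrite("pics/k.png",cv2.resize(im,None,fx=2.6,fy=2.6,interpolation=cv2.INTER_CUBIC))
```

```text
[{'centre': [386.0, 206.6], 'score': 0.72}] []
[ 0.4517 -0.0176  0.1699] [ 0.5859 -0.8815 -0.9925]
```

View pics/k.png

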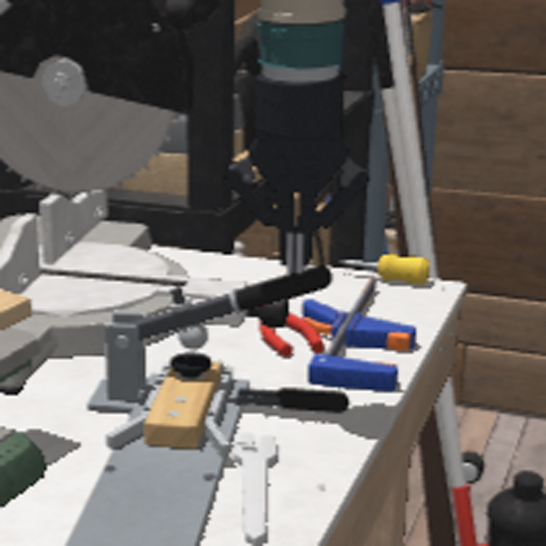

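The handle follows down with the closed fingertips on mid-grip at crop (295,270), and the ball at (192,335) is just above the foot at (190,365). Now I take small steps and watch the force.

```bash
python3 -m pendant '[[[0,-2,5,0,0,0,0],[0,-3,10,0,0,0,0],[0,-3,12,0,0,0,0],[0,-3,12,0,0,0,0]]]'; python3 -m pendant '[[[0,-1,3,0,0,0,0],[0,-1,6,0,0,0,0],[0,-1,6,0,0,0,0]]]'
```

```text
clock: 17.95
eef_pos: [0.448, -0.0184, 0.1569]
tcp_rot: [[-0.201, 0.98, -0.001], [0.98, 0.201, -0.0], [-0.0, -0.001, -1.0]]
contact_force: [0.1, -0.7, 1.0]
opening: -0.0001
grip_force: 0.2
clock: 18.2
eef_pos: [0.4468, -0.0184, 0.1508]
tcp_rot: [[-0.201, 0.979, -0.001], [0.979, 0.201, 0.0], [0.0, -0.001, -1.0]]
contact_force: [0.2, -0.4, 0.3]
opening: -0.0
grip_force: 0.3
```

```bash
python3 -m pendant '[[[0,-1,3,0,0,0,0],[0,-1,5,0,0,0,0],[0,-1,5,0,0,0,0]]]'
```

```text
clock: 18.45
eef_pos: [0.4458, -0.0186, 0.1459]
tcp_rot: [[-0.202, 0.979, -0.001], [0.979, 0.202, 0.0], [0.0, -0.001, -1.0]]
contact_force: [0.1, -0.1, 0.4]
opening: -0.0001
grip_force: 0.3
```

```bash
python3 -m pendant '[[[0,-1,2,0,0,0,0],[0,-1,4,0,0,0,0],[0,-1,4,0,0,0,0]]]'; python3 -m pendant '[[[0,-1,2,0,0,0,0],[0,-1,4,0,0,0,0],[0,-1,4,0,0,0,0]]]'
```

```text
clock: 18.7
eef_pos: [0.445, -0.0188, 0.142]
tcp_rot: [[-0.202, 0.979, -0.001], [0.979, 0.202, 0.0], [0.0, -0.001, -1.0]]
contact_force: [-0.4, -0.2, 1.1]
opening: 0.0002
grip_force: 0.3
clock: 18.95
eef_pos: [0.444, -0.019, 0.138]
tcp_rot: [[-0.202, 0.979, -0.0], [0.979, 0.202, 0.0], [0.0, -0.0, -1.0]]
contact_force: [-0.2, 0.0, 0.6]
opening: -0.0
grip_force: 0.3
```

```bash
python3 -m pendant '[[[0,0,2,0,0,0,0],[0,-1,3,0,0,0,0],[0,-1,3,0,0,0,0]]]'
```

```text
clock: 19.2
eef_pos: [0.4436, -0.0193, 0.1353]
tcp_rot: [[-0.202, 0.979, 0.001], [0.979, 0.202, 0.0], [-0.0, 0.001, -1.0]]
contact_force: [-0.0, 0.6, -0.3]
opening: -0.0002
grip_force: 0.3
```

```bash
python3 -m pendant '[[[0,0,2,0,0,0,0],[0,-1,4,0,0,0,0],[0,-1,4,0,0,0,0]]]'; python3 -m pendant '[[[0,0,1,0,0,0,0],[0,0,3,0,0,0,0],[0,0,3,0,0,0,0]]]'
```

```text
clock: 19.45
eef_pos: [0.4428, -0.0195, 0.1315]
tcp_rot: [[-0.202, 0.979, 0.001], [0.979, 0.202, 0.0], [-0.0, 0.001, -1.0]]
contact_force: [0.4, -0.8, 2.3]
opening: 0.0002
grip_force: 1.2
clock: 19.7
eef_pos: [0.4425, -0.0195, 0.1292]
tcp_rot: [[-0.202, 0.979, 0.0], [0.979, 0.202, -0.0], [-0.0, 0.0, -1.0]]
contact_force: [-1.6, -0.0, 8.2]
opening: -0.0001
grip_force: 3.9
```

```bash
python3 -m pendant '[[[0,0,1,0,0,0,0],[0,-1,3,0,0,0,0],[0,-1,3,0,0,0,0]]]'
```

```text
clock: 19.95
eef_pos: [0.442, -0.0197, 0.1269]
tcp_rot: [[-0.202, 0.979, 0.001], [0.979, 0.202, 0.0], [-0.0, 0.001, -1.0]]
contact_force: [-1.8, 1.1, 11.9]
opening: -0.0001
grip_force: 5.9
```

```bash
python3 -m pendant '[[[0,0,1,0,0,0,0],[0,0,2,0,0,0,0],[0,0,2,0,0,0,0]]]'; python3 -m pendant '[[[0,0,1,0,0,0,0],[0,0,2,0,0,0,0],[0,0,2,0,0,0,0]]]'
```

```text
clock: 20.2
eef_pos: [0.4418, -0.0197, 0.125]
tcp_rot: [[-0.202, 0.979, 0.001], [0.979, 0.202, -0.0], [-0.0, 0.001, -1.0]]
contact_force: [-2.9, 0.9, 12.1]
opening: -0.0001
grip_force: 6.1
clock: 20.45
eef_pos: [0.4413, -0.0198, 0.1224]
tcp_rot: [[-0.202, 0.979, 0.0], [0.979, 0.202, -0.0], [-0.0, -0.0, -1.0]]
contact_force: [-2.6, 0.6, 10.6]
opening: 0.0003
grip_force: 5.1
```

```bash
python3 -m pendant '[[[0,0,1,0,0,0,0],[0,-1,2,0,0,0,0],[0,-1,2,0,0,0,0]]]'
```

```text
clock: 20.7
eef_pos: [0.4408, -0.0199, 0.1201]
tcp_rot: [[-0.202, 0.979, 0.001], [0.979, 0.202, 0.0], [-0.0, 0.001, -1.0]]
contact_force: [-0.8, 0.5, 5.8]
opening: 0.0001
grip_force: 2.9
```

```bash
python3 -m pendant '[[[0,0,1,0,0,0,0],[0,0,2,0,0,0,0],[0,0,2,0,0,0,0]]]'; python3 -m pendant '[[[0,0,1,0,0,0,0],[0,-1,2,0,0,0,0],[0,-1,2,0,0,0,0]]]'
```

```text
clock: 20.95
eef_pos: [0.4403, -0.0199, 0.1172]
tcp_rot: [[-0.201, 0.979, 0.0], [0.979, 0.201, -0.0], [-0.0, 0.0, -1.0]]
contact_force: [1.2, 0.0, 2.3]
opening: -0.0002
grip_force: 0.7
clock: 21.2
eef_pos: [0.4392, -0.0201, 0.1151]
tcp_rot: [[-0.201, 0.979, -0.0], [0.979, 0.201, 0.0], [0.0, -0.0, -1.0]]
contact_force: [0.1, -0.3, 1.2]
opening: 0.0
grip_force: 0.4
```

```bash
python3 -m pendant '[[[0,0,1,0,0,0,0],[0,0,2,0,0,0,0],[0,0,2,0,0,0,0]]]'
```

```text
clock: 21.45
eef_pos: [0.4391, -0.0201, 0.1131]
tcp_rot: [[-0.202, 0.979, -0.001], [0.979, 0.202, -0.0], [0.0, -0.001, -1.0]]
contact_force: [0.6, -1.3, 0.3]
opening: -0.0001
grip_force: 0.3
```

```bash
python3 -m pendant '[[[0,0,1,0,0,0,0],[0,0,2,0,0,0,0],[0,0,2,0,0,0,0]]]'; python3 -m pendant '[[[0,0,1,0,0,0,0],[0,0,2,0,0,0,0],[0,0,2,0,0,0,0]]]'
```

```text
clock: 21.7
eef_pos: [0.4389, -0.0201, 0.1111]
tcp_rot: [[-0.201, 0.979, -0.001], [0.979, 0.201, -0.0], [0.0, -0.001, -1.0]]
contact_force: [-0.3, -0.2, -0.4]
opening: -0.0003
grip_force: 0.3
clock: 21.95
eef_pos: [0.4389, -0.0201, 0.1091]
tcp_rot: [[-0.201, 0.979, -0.001], [0.979, 0.201, -0.0], [0.0, -0.001, -1.0]]
contact_force: [-0.8, -0.9, 1.5]
opening: 0.0001
grip_force: 0.4
```

```bash
python3 -m pendant '[[[0,0,1,0,0,0,0],[0,0,1,0,0,0,0]]]'; python3 -m pendant '[[[0,0,1,0,0,0,0],[0,0,1,0,0,0,0]]]'
```

```text
clock: 22.12
eef_pos: [0.4391, -0.0201, 0.1084]
tcp_rot: [[-0.202, 0.979, -0.001], [0.979, 0.202, 0.0], [0.0, -0.001, -1.0]]
contact_force: [-1.8, 0.1, 2.8]
opening: -0.0003
grip_force: 1.6
clock: 22.28
eef_pos: [0.439, -0.0201, 0.1077]
tcp_rot: [[-0.202, 0.979, -0.001], [0.979, 0.202, -0.0], [0.0, -0.001, -1.0]]
contact_force: [-3.0, -0.8, 6.0]
opening: -0.0001
grip_force: 3.3
```

The force passed its peak, faded, and rises stiffly again after about 23 mm of grip travel, so the ball is on the seated foot. I let go, back off and check.

```bash
python3 -m pendant '[[[0,0,-15,0,0,0,0],[0,0,-50,0,0,0,0],[0,-20,-90,0,0,0,0],[0,-30,-120,0,0,0,0],[0,-30,-120,0,0,0,0],[0,-30,-120,0,0,0,0]]]'
python3 - <<'E'
from h import *
np.set_printoptions(precision=4,suppress=True)
grab("z")
t=np.radians(11.6);ex=np.array([np.cos(t),np.sin(t)]);ey=np.array([-ex[1],ex[0]]);o=np.array([.543,0])
for k in finder.place_of("top","rail_center")[:1]:
    w=onz("top",k["centre"],.02)[:2]-o;print("rail",np.round([w@ex*1000,w@ey*1000],1))
print(r.observe()["contact_force"],r.observe()["eef_pos"])
im=np.hstack([cv2.imread("pics/z_side.png")[170:310,270:410],cv2.imread("pics/z_top.png")[180:320,290:430]])
cv2.imwrite("pics/z.png",cv2.resize(im,None,fx=2.8,fy=2.8,interpolation=cv2.INTER_CUBIC))
E
```

```text
clock: 22.78
eef_pos: [0.4117, -0.0264, 0.2295]
tcp_rot: [[-0.201, 0.98, 0.006], [0.98, 0.201, -0.001], [-0.002, 0.006, -1.0]]
contact_force: [0.9, -0.6, -0.3]
opening: 0.0002
grip_force: 0.0
rail [ 4.  33.3]
[ 0.6031  1.0096 -0.4772] [ 0.4094 -0.0259  0.226 ]
```

View pics/z.png

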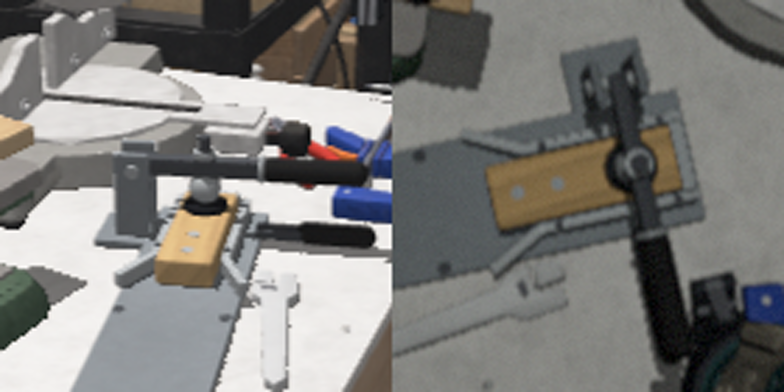

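The picture shows the ball at (205,188) resting on the foot, which is now low on the runner. The runner is against the stop at (683,155) between the fences, and the tools haven't moved.

```bash
python3 -c "
from cell import job
print(job.hand_in())"
```

```text
the job is handed in; nothing more can be done
None
```

I lifted the handle, slid the runner against the end stop and pressed the foot until it snapped home (never over about 12 N at the readings), then let go, left the tools where they lay, and handed the job in at about 23 s; no verdict came back.

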